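Spin the winged cap off the feed hopper

ROBOT

A 6-joint arm with a two-finger parallel gripper is mounted at the origin on the work surface. World frame = base frame: x ahead of the robot, y to its left, z up, the work surface at z = 0. Lengths are in mm, angles in degrees, forces in N, time in s.
With the tool pointing down it reaches from about 350 to 850 mm from the base axis. Payload 8.1 kg.
Tool frame: the origin (TCP) lies between the finger pads; the fingertips stand 22 mm ahead of it and the grasp point (between the pads) lies 3 mm ahead of it; z points along the fingers, y is the direction in which the jaws open and shut (so a half turn about z gives the same grasp; the last joint's range is limited). The gripper opens to 85 mm and grips with 20 to 120 N. Pads are 22 mm wide; open, the fingers measure 114 mm over their backs; the gripper's body (76 mm by 85 mm) begins 54 mm behind the grasp point. The pads swing forward as they close: fully open they stand 13 mm farther back than shut.
Start: joints at [60.138, 7.471, 85.268, -0, 87.261, -4.893], TCP at [253.261, 543.934, 253.292] pointing down, gripper open.
Joint ranges: [-169.43, 169.43], [-51.17, 129.36], [1.28, 143.12], [-76.62, 256.62], [0, 156.53], [-152.29, 152.29]. Speed limits (degrees/s): [136.94, 136.94, 159.86, 180, 180, 180].

INTERFACE

Orientations are given as [roll, pitch, yaw] about the fixed x, y, z axes, in that order (R = Rz(yaw) Ry(pitch) Rx(roll)).
In Python, from bench import r gives the robot as it stands.
- The arm moves only by the tool drive_tool, never from a script. Its argument "moves" is a list of rows, each a list of 2 entries, a list of its own where there are three numbers: the shift along the world's x, y, z in mm, then the turn about the world's z in degrees. A call has exactly 8 rows; each row is the pose to reach, as a shift and turn from the pose commanded when the call began; what a row does not reach only later rows make up. A row lasts 1/12 s, in which the tool goes at most 41.7 mm and 7.16 degrees, less where a joint would pass 70% of its speed; a pose out of reach is approached as far as the arm can. A call with a gripper value outside its range is refused whole. "fingers" is the finger opening in mm, from 0 to 85.4, set as the call begins (left out, the last holds). The fingers move at their own pace and stop on an object; "squeeze" is the grip in N (left out, the last holds). Time passes only in rows, so rows that repeat a pose let the fingers close, or fill a call up. It gives the time, the measured TCP pose, the force and the opening at its end, in the units of the state.
- r.sense(): the state, without advancing time (a new reading comes with each control period).
- r.snapshot(name): name is "side" or "top"; returns a dict with "pixels" (384x512x3 uint8, red, green, blue), "camera_matrix" (3x3 intrinsics, pixels), "xyz" and "orientation" of the camera in the world. Camera axes: x right, y down, z forward; pixel columns grow to the right and rows downward; lengths in mm; the calibration is good to about 2 mm. A picture is of the moment at which its call begins. There is no depth.
- r.hand_in(): hands the job in, once; it reports no verdict.
The state is a dict: "time": time; "joint_pos": joint angles; "qd": joint speeds; "joint_efforts": joint torques, N m; "tool_pos": TCP position; "tcp_rot": TCP orientation; "ft_force": force on the tool from outside, world axes, zero at the start; "wrist_torque": the same for the moment, N m; "finger_gap": finger opening in mm.
Only numpy, scipy, OpenCV 4.12 (cv2) and the standard library are available. Lean on these libraries where they do the work, as an engineer would, in place of code of your own. Each camera call takes 0.05 s, during which the arm holds its last target.

TASK

Unscrew the winged cap of the tall feed hopper (counter-clockwise seen from above, a bit over two full turns) until its thread lets go, then lift it off and set it down upright, wing up, in the shallow red tray without dropping it. Let go of it there, and leave the squat canister with the smaller winged cap alone.

Things in the scene. Friction and masses are not known exactly. Their poses are not given: they have to be found in the camera images.
- cap_bar (a point): Centre of the upright wing bar on the hopper's black screw cap, on the cap's axis (z up). Bar: 116 mm long (x), 36 tall, 12 thick (y) with round ends 22 thick; its top is 18 mm above this point, the cap's flat round top (66 mm wide) 18 below, its rim 72 below. 0.12 kg. Spins lightly: a shut gripper, tips just over the flat top, pushed round the axis at 46 mm radius against one bar end turns it.
- hopper: Tall hopper bolted to the bench: deep-red round body 88 mm wide, grey foot 110 mm wide. Origin: centre of underside, on the cap's axis. Threaded neck from 105 to 150 mm high; cap rim starts at 108, bar top at 198. Right-hand thread, 8 mm rise per counter-clockwise turn; free after 2 turns (aim for 2.2), then the cap rests loose over the neck: lift it 30 mm straight up to clear.
- tray: Shallow square open red tray, 165 x 165 mm outside, 25 mm high, walls and floor 4 mm thick, 0.6 kg, standing loose on the bench. Origin at the centre of its underside; z up, x and y along its sides.
- canister: Bystander, not to be disturbed: squat deep-red canister 84 mm wide, loose on the bench, with a smaller black winged cap (46 mm wide, bar 55 mm long), 98 mm high in all. Origin at the centre of its underside.
There are look-alikes about, which are no part of the job. Of the things shaped like the tray, the red one is meant. Leave any purple look-alike of the part that bears cap_bar alone.

How it is judged (in metres and radians):
On the way, in this order (a step that is already met when the one before it is completed fails the run):
1. the cap has been screwed up along its neck by at least 14 mm, still on the hopper's axis (z of cap_bar in the frame of hopper above 0.194 m and horizontal distance between cap_bar and hopper below 0.012 m).
2. the cap has been lifted clear of the neck (z of cap_bar in the frame of hopper above 0.222 m).
3. the cap has been lowered into the tray, still held, to within 20 mm of its floor (z of cap_bar in the frame of tray below 0.096 m and horizontal distance between cap_bar and tray below 0.07 m and contact force between the fingers and cap above 0.3 N).
At the end, for the whole second after the job is handed in: The cap stands on the tray's floor inside the tray (wing bar centre 68 to 82 mm above the tray's underside, within 70 mm of its centre), wing up within 8 degrees of upright, at rest and released (z of cap_bar in the frame of tray between 0.068 and 0.082 m and horizontal distance between cap_bar and tray below 0.07 m and angle between cap_bar's own z axis and vertical below 0.14 rad and linear speed of cap below 0.03 m/s); the robot touches nothing.
It fails at once if the squat canister is shifted by more than 25 mm or tipped (distance of canister from where it was at the start of the episode above 0.025 m or angle between canister's own z axis and vertical above 0.2 rad).
It also fails if it takes over 69 s, if anything falls off the work surface, if the arm or the gripper's body presses on something with over 40 N, if the wrist force passes 120 N, or if a joint passes its speed limit or range.

## Working session

There is one attempt and no reset: what is moved stays moved. The work goes in short steps, Python scripts to look and compute and a tool call to move; the robot and the scene stay as the last step left them, time stands still between calls to the robot, and variables do not carry over. Pictures are saved under pics/ and viewed, and the job is handed in when it is done.

Besides the shell and the picture viewer there is one more tool, called after "Call:" by a JSON object that holds its "op" and its "data", one argument or row to a line. drive_tool: Moves the arm, as the interface text tells. Its arguments: {"type":"object","properties":{"moves":{"type":"array","items":{"type":"array"}},"fingers":{"type":"number"},"squeeze":{"type":"number"}},"required":["moves"]}

```bash
mkdir -p pics; ls; python3 - <<'E'
from bench import r
import cv2,pickle
print(r.sense())
for n in("side","top"):
    s=r.snapshot(n); pickle.dump(s,open(f'{n}0.pkl','wb'))
    print(n,s['camera_matrix'],s['xyz'],s['orientation'])
    cv2.imwrite(f'pics/{n}0.png',s['pixels'][:,:,::-1])
E
```

```text
pics
{'time': 0.0, 'joint_pos': array([ 6.01391332e+01,  7.51437341e+00,  8.53312529e+01, -7.01089347e-04,
        8.72611140e+01, -4.89408313e+00]), 'qd': array([-0.04854445, -0.0985025 ,  0.03232147, -0.04063673, -0.02623535,
       -0.02584933]), 'joint_efforts': array([ 2.04930247e-04, -5.69413340e+01, -5.00548339e+01, -1.53484461e-04,
        1.48891623e-02, -6.12859617e-05]), 'tool_pos': array([252.98905303, 543.48204507, 252.23313683]), 'tcp_rot': array([-1.79893589e+02, -8.40876674e-03,  1.55033243e+02]), 'ft_force': array([ 0.00878535, -0.10951014,  1.11447453]), 'wrist_torque': array([-0.02185276,  0.03989559, -0.02855701]), 'finger_gap': 85.42461154854436}
side [[381.85705178   0.         261.11123869]
 [  0.         381.85705178 194.41636066]
 [  0.           0.           1.        ]] [ 317.76731633 -617.95780905  943.01603521] [-136.65097994    0.76863389  -13.27151161]
top [[441.84194009   0.         256.27862145]
 [  0.         441.84194009 196.13295649]
 [  0.           0.           1.        ]] [ 385.33945122  161.90824866 1675.48016376] [-177.00512246   -0.41670056  -91.05096593]
```

View pics/side0.png

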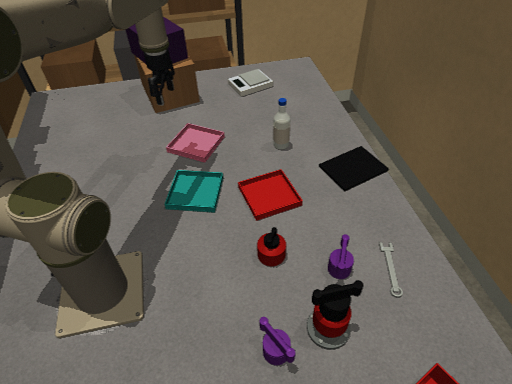

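View pics/top0.png

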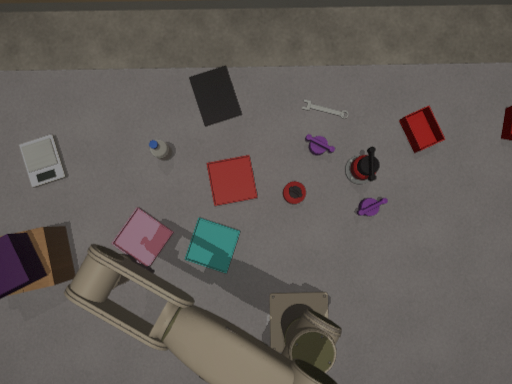

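Tray candidates in the top view: the red shallow tray at (232,181), a dark red box at (421,130), a second one at the edge (508,124), pink at (143,238), teal at (212,245) and black at (215,96). Winged caps: the black hopper cap at (367,167), the canister at (294,192), and purple look-alikes at (319,146) and (370,207). I'll measure these next.

```bash
cat > h.py <<'E'
import numpy as np,cv2,pickle
from scipy.spatial.transform import Rotation as Ro
def ray(s,u,v):
    d=np.linalg.inv(s['camera_matrix'])@np.array([u,v,1.]); R=Ro.from_euler('xyz',s['orientation'],degrees=True).as_matrix()
    d=R@d; return np.array(s['xyz']),d/np.linalg.norm(d)
def onz(s,u,v,z):
    o,d=ray(s,u,v); return o+d*(z-o[2])/d[2]
def proj(s,p):
    R=Ro.from_euler('xyz',s['orientation'],degrees=True).as_matrix()
    q=s['camera_matrix']@(R.T@(np.array(p)-s['xyz'])); return q[:2]/q[2]
def tri(a,pa,b,pb):
    o1,d1=ray(a,*pa);o2,d2=ray(b,*pb)
    t=np.linalg.lstsq(np.c_[d1,-d2],o2-o1,rcond=None)[0]
    A=o1+t[0]*d1;B=o2+t[1]*d2; return (A+B)/2,np.linalg.norm(A-B)
E
python3 - <<'E'
from h import *
t=pickle.load(open('top0.pkl','rb'));s=pickle.load(open('side0.pkl','rb'))
for n,S in(('top',t),('side',s)):
    p=S['pixels'].astype(int)
    hsv=cv2.cvtColor(S['pixels'],cv2.COLOR_RGB2HSV)
    m=(((hsv[...,0]<6)|(hsv[...,0]>174))&(hsv[...,1]>170)&(hsv[...,2]>70)).astype(np.uint8)
    c,_=cv2.findContours(m,cv2.RETR_EXTERNAL,cv2.CHAIN_APPROX_NONE)
    for k in c:
        if cv2.contourArea(k)>60:
            rect=cv2.minAreaRect(k);b=cv2.boxPoints(rect)
            print(n,'area',cv2.contourArea(k),'c',np.round(rect[0]),'size',np.round(rect[1]))
            for q in b: print('    ',q.round(1),onz(S,*q,25).round(0))
def crop(S,u0,v0,w,h,k,f): cv2.imwrite(f,cv2.resize(S['pixels'][v0:v0+h,u0:u0+w,::-1],None,fx=k,fy=k,interpolation=cv2.INTER_CUBIC))
crop(t,330,130,80,70,8,'pics/ct.png');crop(s,290,265,90,85,7,'pics/cs.png')
crop(t,190,100,260,120,3,'pics/ct2.png')
E
```

```text
top area 330.5 c [294. 192.] size [20. 20.]
     [284. 182.] [523.  43.  25.]
     [304. 182.] [521. -32.  25.]
     [304. 202.] [446. -30.  25.]
     [284. 202.] [448.  45.  25.]
top area 70.0 c [358. 167.] size [22. 11.]
     [353. 156.] [ 616. -219.   25.]
     [364. 156.] [ 615. -260.   25.]
     [364. 178.] [ 532. -257.   25.]
     [353. 178.] [ 533. -216.   25.]
top area 199.5 c [232. 165.] size [13. 35.]
     [213.6 161.7] [604. 306.  25.]
     [247.9 155.3] [626. 177.  25.]
     [250.3 168.5] [576. 169.  25.]
     [216.  174.9] [554. 298.  25.]
top area 656.0 c [424. 128.] size [37. 27.]
     [404.1 116.8] [ 762. -417.   25.]
     [428.3 105.2] [ 805. -510.   25.]
     [444.2 138.5] [ 677. -566.   25.]
     [420. 150.] [ 634. -472.   25.]
side area 166.0 c [437. 373.] size [20. 42.]
     [416. 363.] [ 730. -382.   25.]
     [458. 363.] [ 824. -405.   25.]
     [458. 383.] [ 799. -444.   25.]
     [416. 383.] [ 708. -422.   25.]
side area 215.5 c [331. 317.] size [37. 20.]
     [312.3 325.9] [ 525. -241.   25.]
     [314.2 305.6] [ 547. -190.   25.]
     [350.7 309.1] [ 635. -221.   25.]
     [348.8 329.3] [ 610. -270.   25.]
side area 283.0 c [271. 245.] size [22. 28.]
     [257. 234.] [455.  72.  25.]
     [285. 234.] [537.  52.  25.]
     [285. 256.] [515. -24.  25.]
     [257. 256.] [437.  -5.  25.]
side area 1882.0 c [270. 193.] size [42. 55.]
     [237.6 181.8] [440. 306.  25.]
     [289.5 164.5] [637. 347.  25.]
     [302.8 204.4] [625. 153.  25.]
     [250.9 221.7] [447. 123.  25.]
```

View pics/ct.png

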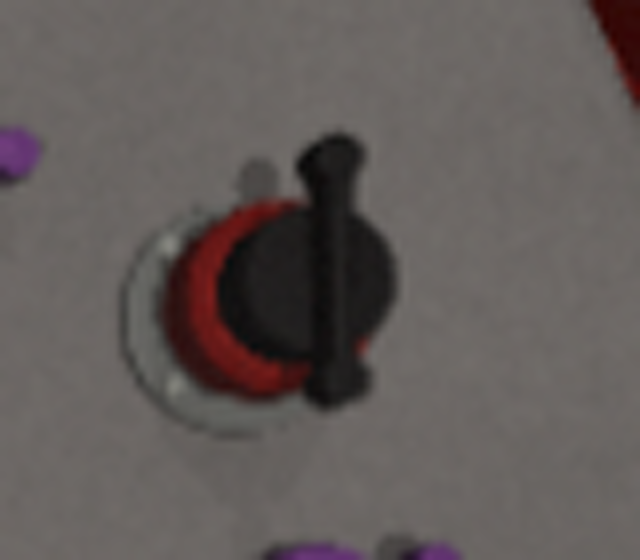

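View pics/cs.png

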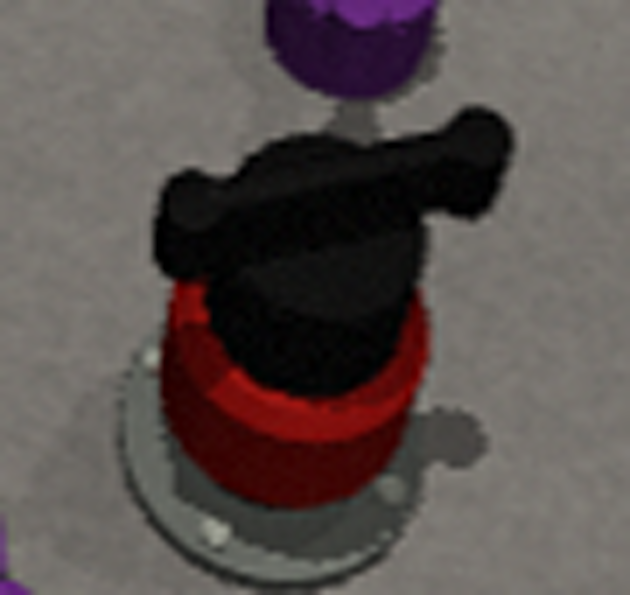

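View pics/ct2.png

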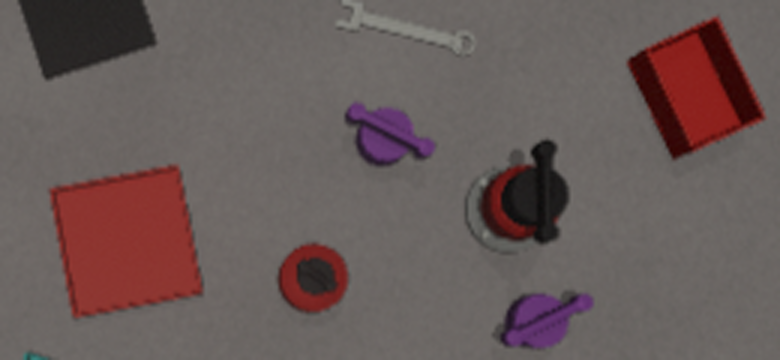

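```bash
python3 - <<'E'
from h import *
t=pickle.load(open('top0.pkl','rb'));s=pickle.load(open('side0.pkl','rb'))
T=lambda x,y:(330+x/8-.44,130+y/8-.44); S=lambda x,y:(290+x/7-.43,265+y/7-.43)
for a,b in((T(335,160),S(480,140)),(T(341,384),S(203,200))):
    print(tri(t,a,s,b),onz(t,*a,198),onz(s,*b,198))
a=(onz(t,*T(335,160),198)+onz(t,*T(341,384),198))/2; b=(onz(s,*S(480,140),198)+onz(s,*S(203,200),198))/2
print('bar mid',a,b)
print('captop',onz(t,*T(307,282),162), 'wid',onz(t,*T(307-89,282),162)-onz(t,*T(307+89,282),162))
# tray: saturation mask
hsv=cv2.cvtColor(t['pixels'],cv2.COLOR_RGB2HSV)
m=(((hsv[...,0]<8)|(hsv[...,0]>172))&(hsv[...,1]>130)&(hsv[...,2]>70)).astype(np.uint8)
m[:,:190]=0
for k in cv2.findContours(m,cv2.RETR_EXTERNAL,cv2.CHAIN_APPROX_NONE)[0]:
    if cv2.contourArea(k)>100:
        q=cv2.boxPoints(cv2.minAreaRect(k)); w=np.array([onz(t,*(p),25) for p in q])
        print(cv2.contourArea(k),'ctr',w.mean(0).round(1),'sides',np.linalg.norm(w-np.roll(w,1,0),axis=1).round(),'yaw',np.degrees(np.arctan2(*(w[1]-w[0])[1::-1])).round(1))
print('canister cap',onz(t,294,192,60))
for c in((319,146),(370,207)): print('purple',onz(t,*c,50))
# side tray
hsv=cv2.cvtColor(s['pixels'],cv2.COLOR_RGB2HSV)
m=(((hsv[...,0]<8)|(hsv[...,0]>172))&(hsv[...,1]>130)&(hsv[...,2]>60)).astype(np.uint8)
for k in cv2.findContours(m,cv2.RETR_EXTERNAL,cv2.CHAIN_APPROX_NONE)[0]:
    if cv2.contourArea(k)>1500:
        e=cv2.approxPolyDP(k,4,True)[:,0]; print([ (list(p),onz(s,*p,25)[:2].round()) for p in e])
E
```

```text
(array([ 614.39580954, -243.3403771 ,  192.62537379]), np.float64(1.680031634908157)) [ 612.7584571  -241.57610046  198.        ] [ 613.12058429 -246.17439589  198.        ]
(array([ 520.90906498, -242.91414178,  193.8714208 ]), np.float64(5.299809781613805)) [ 517.95470471 -241.07045911  198.        ] [ 522.43175546 -245.39105863  198.        ]
bar mid [ 565.35658091 -241.32327979  198.        ] [ 567.77616987 -245.78272726  198.        ]
captop [ 565.56301515 -237.61911193  162.        ] wid [ 1.3411755  76.87944347  0.        ]
363.5 ctr [482.6   6.8  25. ] sides [79. 83. 79. 82.] yaw -91.0
1806.0 ctr [533.8 239.8  25. ] sides [163. 164. 164. 163.] yaw -80.1
962.5 ctr [ 719.9 -491.8   25. ] sides [143. 104. 143. 104.] yaw -65.5
canister cap [482.31453402  10.08676821  60.        ]
purple [652.18239361 -87.54372605  50.        ]
purple [ 422.51732853 -269.87545907   50.        ]
[([np.int32(281), np.int32(169)], array([601., 331.])), ([np.int32(238), np.int32(182)], array([442., 304.])), ([np.int32(256), np.int32(220)], array([464., 126.])), ([np.int32(301), np.int32(205)], array([618., 152.]))]
```

```bash
python3 - <<'E'
from h import *
t=pickle.load(open('top0.pkl','rb'));s=pickle.load(open('side0.pkl','rb'))
g=t['pixels'].max(2)
print(g[146:184,362:382])
# predicted: outlines for candidate axis
def ov(S,ax,f,u0,v0,w,h,k):
    im=cv2.resize(S['pixels'][v0:v0+h,u0:u0+w,::-1],None,fx=k,fy=k,interpolation=cv2.INTER_CUBIC)
    def P(p): q=proj(S,p); return tuple(int(x) for x in ((q-[u0,v0]+.5)*k))
    for z,rad,c in((162,33,(0,255,0)),(105,44,(0,255,255)),(0,55,(255,255,0))):
        for a in np.arange(0,360,6): cv2.circle(im,P((ax[0]+rad*np.cos(np.radians(a)),ax[1]+rad*np.sin(np.radians(a)),z)),1,c,-1)
    for e in(-47,47):
        for a in np.arange(0,360,20): cv2.circle(im,P((ax[0]+e+11*np.cos(np.radians(a)),ax[1]+11*np.sin(np.radians(a)),198)),1,(255,0,255),-1)
    return im
ax=(566,-242)
a=ov(t,ax,'',335,135,60,60,7);b=ov(s,ax,'',295,270,80,84,5)
cv2.imwrite('pics/ov.png',np.hstack([a,cv2.copyMakeBorder(b,0,0,0,0,0)]))
E
```

```text
[[107 107 109 109 110 109 110 108  94  87  76  93 101 111 112 109 106 104
  108 109]
 [109 109 108 109 109 107  99  85  49  28  26  35  70 101 112 110 107 105
  108 108]
 [108 108 108 110 109  96  62  20  30  31  30  28  37  74 110 110 107 107
  108 107]
 [ 99 102 109 111 105  66  15  21  34  32  31  31  32  66 107 109 107 109
  109 108]
 [ 78  83 103 111 100  27  15  21  32  32  32  29  40  76 108 108 108 109
  109 108]
 [ 76  77  87 111 101  36  16  17  25  30  29  29  56  99 109 110 109 109
  110 108]
 [ 77  77  85 109 104  74  20  15  17  26  30  34  70 109 110 110 108 108
  110 108]
 [ 77  77  86 109 109  99  40  17  19  26  32  39  76 109 109 108 108 109
  109 109]
 [ 75  81  91 101 100  95  58  15  18  23  32  40  78 111 108 106 109 108
  109 108]
 [ 83  91  97  77  72  70  55  17  18  26  31  41  78 110 108 108 108 107
  109 109]
 [ 90  89  81  53  40  31  23  18  19  26  36  35  65  98 108 107 106 110
  111 111]
 [ 66  54  45  31  32  32  24  19  18  27  34  27  30  58  97 108 107 109
  110 112]
 [ 41  28  33  33  31  30  26  16  17  27  35  28  27  32  58  97 109 110
  111 
[... 1430 characters left out ...]
 111 110
  112 112]
 [105 111 107  67  67  64  49  20  25  33  33  33  30  41  79 109 110 110
  111 110]
 [100  98  91  69  68  57  23  18  24  33  32  31  30  41  77 109 111 109
  108 108]
 [ 87  83  78  61  61  54  20  19  23  35  34  31  32  44  81 109 111 111
  109 110]
 [ 50  47  53  64  72  73  32  19  18  28  31  35  48  69  97 109 110 111
  110 109]
 [ 72  73  77  90  95  92  69  47  28  38  49  76  87  98 107 108 108 109
  108 108]
 [ 95  97  96  96  95  97  96  84  71  81  91 109 109 109 108 109 108 109
  107 110]
 [ 97  97  95  94  98  97 102 102 102 107 108 109 110 109 109 110 110 108
  109 110]
 [ 94 100  97  93 102 102 102 102 103 109 109 109 109 108 108 109 108 107
  109 109]]
```

View pics/ov.png

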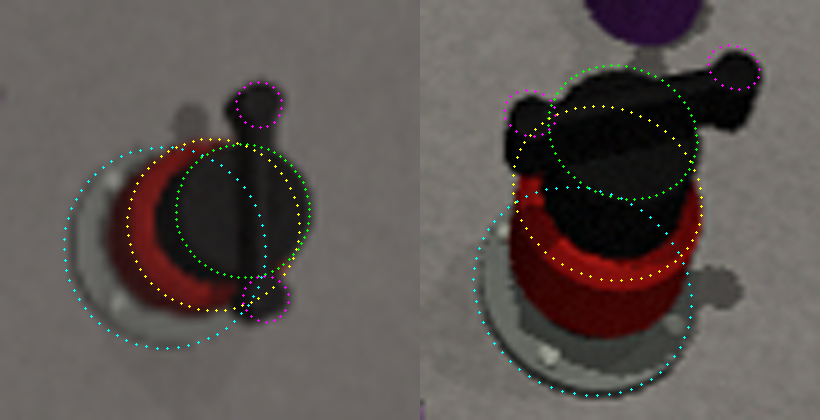

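Choice: the black cap on the hopper's axis, about (566,-243) with the bar along x, plus the shallow red tray, about (534,240). The 163 mm sides match the tray. The box at (421,130) measures 143x104, so it isn't the tray. The canister is at (482,8). Now moving over the cap with yaw going to 0.

Call:
{"op": "drive_tool", "data": {
  "moves": [
    [[13, -33, 1], -6.5],
    [[26, -66, 2], -13],
    [[39, -98, 3], -19.5],
    [[52, -131, 4], -26],
    [[65, -164, 5], -32.5],
    [[78, -197, 6], -39],
    [[91, -230, 7], -45.5],
    [[104, -262, 7], -52]
  ],
  "fingers": 85,
  "squeeze": 40
}}

```text
time: 0.77
tool_pos: [357.3, 280.2, 260.1]
tcp_rot: [-180.0, 0.0, 102.7]
ft_force: [0.4, 0.4, 0.0]
finger_gap: 85.2
```

Call:
{"op": "drive_tool", "data": {
  "moves": [
    [[13, -33, 0], -6.5],
    [[26, -66, 0], -13],
    [[39, -98, 0], -19.5],
    [[52, -131, 0], -26],
    [[65, -164, 0], -32.5],
    [[78, -197, 0], -39],
    [[91, -230, 0], -45.5],
    [[104, -262, 0], -52]
  ]
}}

```text
time: 1.43
tool_pos: [461.3, 18.1, 260.0]
tcp_rot: [-180.0, 0.0, 50.7]
ft_force: [0.9, 1.5, 0.1]
finger_gap: 85.0
```

Call:
{"op": "drive_tool", "data": {
  "moves": [
    [[13, -33, 0], -6.5],
    [[26, -66, 0], -13],
    [[39, -98, 0], -19.5],
    [[52, -131, 0], -26],
    [[65, -164, 0], -32.5],
    [[78, -197, 0], -39],
    [[91, -230, 0], -45.5],
    [[105, -263, 0], -51]
  ]
}}

```text
time: 2.1
tool_pos: [566.3, -244.8, 259.6]
tcp_rot: [-180.0, 0.0, -0.3]
ft_force: [1.3, 0.0, -0.2]
finger_gap: 85.0
```

Call:
{"op": "drive_tool", "data": {
  "moves": [
    [[0, 0, -12], 0],
    [[0, 0, -24], 0],
    [[0, 0, -36], 0],
    [[0, 0, -48], 0],
    [[0, 0, -58], 0],
    [[0, 0, -66], 0],
    [[0, 0, -70], 0],
    [[0, 0, -71], 0]
  ]
}}

```text
time: 2.77
tool_pos: [565.8, -242.3, 188.3]
tcp_rot: [-180.0, 0.1, 0.1]
ft_force: [0.3, 1.0, -0.5]
finger_gap: 85.2
```

Call:
{"op": "drive_tool", "data": {
  "moves": [
    [[0, 0, 0], 0],
    [[0, 0, 0], 0],
    [[0, 0, 0], 0],
    [[0, 0, 0], 0],
    [[0, 0, 0], 0],
    [[0, 0, 0], 0],
    [[0, 0, 0], 0],
    [[0, 0, 0], 0]
  ],
  "fingers": 0,
  "squeeze": 40
}}

```text
time: 3.43
tool_pos: [566.4, -243.2, 189.7]
tcp_rot: [180.0, -0.0, 0.0]
ft_force: [0.1, -0.3, 1.9]
finger_gap: 11.4
```

Call:
{"op": "drive_tool", "data": {
  "moves": [
    [[0, 0, 0], 3],
    [[0, 0, 0.2], 8],
    [[0, 0, 0.3], 14],
    [[0, 0, 0.5], 21],
    [[0, 0, 0.6], 28],
    [[0, 0, 0.8], 35],
    [[0, 0, 0.9], 42],
    [[0, 0, 1.1], 49]
  ]
}}

```text
time: 4.1
tool_pos: [566.5, -243.2, 190.7]
tcp_rot: [180.0, -0.0, 49.4]
ft_force: [-0.4, 0.4, 0.9]
finger_gap: 11.5
```

```bash
python3 - <<'E'
from bench import r
from h import *
q=r.sense();print(q['ft_force'],q['wrist_torque'],q['tcp_rot'],q['finger_gap'])
t=r.snapshot('top');s=r.snapshot('side')
def crop(S,u0,v0,w,h,k): return cv2.resize(S['pixels'][v0:v0+h,u0:u0+w,::-1],(w*k,h*k),interpolation=cv2.INTER_CUBIC)
cv2.imwrite('pics/g1.png',np.hstack([crop(t,335,135,65,65,6),crop(s,290,265,65,65,6)]))
E
```

```text
[-0.41548421  0.43333665  0.9122768 ] [-0.00538767 -0.06909054 -0.04411029] [ 1.79966433e+02 -8.55536562e-03  4.93754882e+01] 11.474276322900371
```

View pics/g1.png

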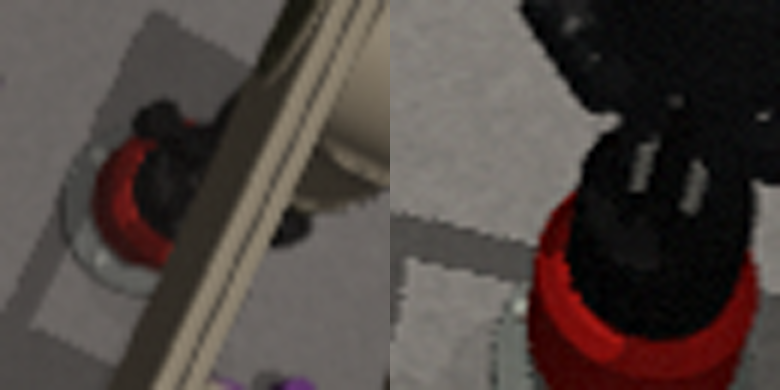

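The crop shows the bar ends at (160,120) and (292,230), so the bar has turned about 50° with the gripper and the forces are small. I'll keep turning.

Call:
{"op": "drive_tool", "data": {
  "moves": [
    [[0, 0, 0.2], 7],
    [[0, 0, 0.3], 14],
    [[0, 0, 0.5], 21],
    [[0, 0, 0.6], 28],
    [[0, 0, 0.8], 35],
    [[0, 0, 0.9], 42],
    [[0, 0, 1.1], 49],
    [[0, 0, 1.2], 55]
  ]
}}

```text
time: 4.87
tool_pos: [566.5, -243.1, 191.9]
tcp_rot: [180.0, 0.0, 104.1]
ft_force: [0.7, 0.3, 1.6]
finger_gap: 11.4
```

Call:
{"op": "drive_tool", "data": {
  "moves": [
    [[0, 0, 0.2], 7],
    [[0, 0, 0.3], 14],
    [[0, 0, 0.5], 21],
    [[0, 0, 0.6], 28],
    [[0, 0, 0.8], 35],
    [[0, 0, 0.9], 42],
    [[0, 0, 1.1], 49],
    [[0, 0, 1.2], 55]
  ]
}}

```text
time: 5.53
tool_pos: [566.5, -243.1, 193.2]
tcp_rot: [180.0, 0.0, 159.1]
ft_force: [1.1, -0.0, 2.2]
finger_gap: 11.5
```

Call:
{"op": "drive_tool", "data": {
  "moves": [
    [[0, 0, 0.2], 7],
    [[0, 0, 0.3], 14],
    [[0, 0, 0.5], 21],
    [[0, 0, 0.6], 28],
    [[0, 0, 0.8], 35],
    [[0, 0, 0.9], 42],
    [[0, 0, 1.1], 49],
    [[0, 0, 1.2], 53]
  ]
}}

```text
time: 6.2
tool_pos: [566.4, -243.1, 194.3]
tcp_rot: [-180.0, 0.0, -147.9]
ft_force: [-0.0, -0.2, 1.5]
finger_gap: 11.4
```

```bash
python3 - <<'E'
from bench import r
q=r.sense();print(q['joint_pos'],q['ft_force'],q['wrist_torque'],q['tcp_rot'],q['tool_pos'])
E
```

```text
[-2.79942727e+01  1.18461699e+01  8.66070565e+01  4.68493918e-03
  8.15230184e+01 -1.50121539e+02] [-0.04486318 -0.16762967  1.48287016] [ 0.02672672 -0.00289297  0.01646793] [-1.79981711e+02  1.58520225e-02 -1.47873421e+02] [ 566.4207471  -243.08272822  194.25736071]
```

Call:
{"op": "drive_tool", "data": {
  "moves": [
    [[0, 0, 0], 0],
    [[0, 0, 0], 0],
    [[0, 0, 0], 0],
    [[0, 0, 0], 0],
    [[0, 0, 10], 0],
    [[0, 0, 24], 0],
    [[0, 0, 38], 0],
    [[0, 0, 48], -6]
  ],
  "fingers": 60
}}

```text
time: 6.87
tool_pos: [567.1, -243.5, 245.6]
tcp_rot: [-179.8, 0.1, -153.9]
ft_force: [0.4, 0.4, 0.7]
finger_gap: 60.1
```

Call:
{"op": "drive_tool", "data": {
  "moves": [
    [[0, 0, 0], -7],
    [[0, 0, 0], -14],
    [[0, 0, 0], -21],
    [[0, 0, 0], -28],
    [[0, 0, 0], -35],
    [[0, 0, 0], -42],
    [[0, 0, 0], -49],
    [[0, 0, 0], -56]
  ]
}}

```text
time: 7.53
tool_pos: [566.9, -243.4, 244.5]
tcp_rot: [180.0, 0.2, 149.7]
ft_force: [-0.6, 0.5, 0.5]
finger_gap: 60.1
```

Call:
{"op": "drive_tool", "data": {
  "moves": [
    [[0, 0, 0], -7],
    [[0, 0, 0], -14],
    [[0, 0, 0], -21],
    [[0, 0, 0], -28],
    [[0, 0, 0], -35],
    [[0, 0, 0], -42],
    [[0, 0, 0], -49],
    [[0, 0, 0], -56]
  ]
}}

```text
time: 8.2
tool_pos: [566.9, -243.4, 244.4]
tcp_rot: [179.9, 0.1, 93.7]
ft_force: [0.5, 0.5, -0.5]
finger_gap: 59.8
```

Call:
{"op": "drive_tool", "data": {
  "moves": [
    [[0, 0, 0], -7],
    [[0, 0, 0], -14],
    [[0, 0, 0], -21],
    [[0, 0, 0], -28],
    [[0, 0, 0], -35],
    [[0, 0, 0], -42],
    [[0, 0, 0], -49],
    [[0, 0, 0], -56]
  ]
}}

```text
time: 8.87
tool_pos: [566.9, -243.4, 244.5]
tcp_rot: [179.9, -0.1, 37.7]
ft_force: [-0.4, 0.5, 0.2]
finger_gap: 59.9
```

```bash
python3 - <<'E'
from bench import r
from h import *
q=r.sense();print(q['tcp_rot'],q['tool_pos'],q['joint_pos'][5])
t=r.snapshot('top');s=r.snapshot('side')
def crop(S,u0,v0,w,h,k): return cv2.resize(S['pixels'][v0:v0+h,u0:u0+w,::-1],(w*k,h*k),interpolation=cv2.INTER_CUBIC)
cv2.imwrite('pics/g2.png',np.hstack([crop(t,335,135,65,65,6),crop(s,290,265,65,65,6)]))
E
```

```text
[ 1.79857909e+02 -6.34945965e-02  3.76511699e+01] [ 566.90008493 -243.42378159  244.47417677] 24.350580472586024
```

View pics/g2.png

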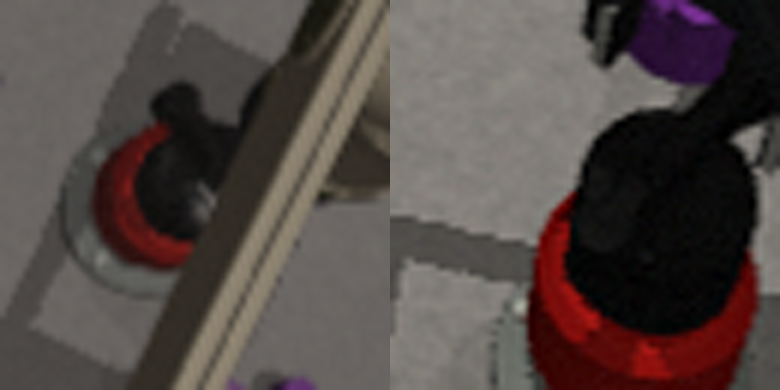

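The bar end at crop (180,105) fits the expected 32°. Re-gripping.

Call:
{"op": "drive_tool", "data": {
  "moves": [
    [[0, 0, -8], -6],
    [[0, 0, -18], -6],
    [[0, 0, -28], -6],
    [[0, 0, -38], -6],
    [[0, 0, -44], -6],
    [[0, 0, -47], -6],
    [[0, 0, -48], -6],
    [[0, 0, -48], -6]
  ]
}}

```text
time: 9.63
tool_pos: [566.2, -243.0, 193.7]
tcp_rot: [-180.0, 0.0, 32.1]
ft_force: [-0.3, -0.3, -0.8]
finger_gap: 59.8
```

Call:
{"op": "drive_tool", "data": {
  "moves": [
    [[0, 0, 0], 0],
    [[0, 0, 0], 0],
    [[0, 0, 0], 0],
    [[0, 0, 0], 0],
    [[0, 0, 0], 0],
    [[0, 0, 0], 0],
    [[0, 0, 0], 1],
    [[0, 0, 0], 4]
  ],
  "fingers": 0
}}

```text
time: 10.3
tool_pos: [566.6, -243.2, 194.5]
tcp_rot: [180.0, -0.0, 36.1]
ft_force: [-1.2, -0.1, 3.9]
finger_gap: 11.3
```

Call:
{"op": "drive_tool", "data": {
  "moves": [
    [[0, 0, 0.2], 7],
    [[0, 0, 0.3], 14],
    [[0, 0, 0.5], 21],
    [[0, 0, 0.6], 28],
    [[0, 0, 0.8], 35],
    [[0, 0, 0.9], 42],
    [[0, 0, 1.1], 49],
    [[0, 0, 1.3], 56]
  ]
}}

```text
time: 10.97
tool_pos: [566.5, -243.1, 195.8]
tcp_rot: [180.0, 0.0, 92.4]
ft_force: [0.7, 0.6, 2.4]
finger_gap: 11.0
```

Call:
{"op": "drive_tool", "data": {
  "moves": [
    [[0, 0, 0.2], 7],
    [[0, 0, 0.3], 14],
    [[0, 0, 0.5], 21],
    [[0, 0, 0.6], 28],
    [[0, 0, 0.8], 35],
    [[0, 0, 0.9], 42],
    [[0, 0, 1.1], 49],
    [[0, 0, 1.3], 56]
  ]
}}

```text
time: 11.63
tool_pos: [566.5, -243.1, 197.0]
tcp_rot: [180.0, 0.0, 148.4]
ft_force: [0.6, 0.7, 2.4]
finger_gap: 11.4
```

Call:
{"op": "drive_tool", "data": {
  "moves": [
    [[0, 0, 0.2], 7],
    [[0, 0, 0.3], 14],
    [[0, 0, 0.5], 21],
    [[0, 0, 0.6], 28],
    [[0, 0, 0.8], 35],
    [[0, 0, 0.9], 42],
    [[0, 0, 1.1], 49],
    [[0, 0, 1.3], 56]
  ]
}}

```text
time: 12.3
tool_pos: [566.5, -243.1, 198.3]
tcp_rot: [-180.0, 0.0, -155.6]
ft_force: [-0.1, -0.6, 2.1]
finger_gap: 11.5
```

Call:
{"op": "drive_tool", "data": {
  "moves": [
    [[0, 0, 0], 0],
    [[0, 0, 0], 0],
    [[0, 0, 0], 0],
    [[0, 0, 0], 0],
    [[0, 0, 10], 0],
    [[0, 0, 24], 0],
    [[0, 0, 38], 0],
    [[0, 0, 48], -6]
  ],
  "fingers": 60
}}

```text
time: 12.97
tool_pos: [567.1, -243.5, 249.4]
tcp_rot: [-179.9, 0.1, -161.9]
ft_force: [0.3, 0.7, 0.5]
finger_gap: 59.9
```

Call:
{"op": "drive_tool", "data": {
  "moves": [
    [[0, 0, 0], -7],
    [[0, 0, 0], -14],
    [[0, 0, 0], -21],
    [[0, 0, 0], -28],
    [[0, 0, 0], -35],
    [[0, 0, 0], -42],
    [[0, 0, 0], -49],
    [[0, 0, 0], -56]
  ]
}}

```text
time: 13.63
tool_pos: [566.9, -243.4, 248.3]
tcp_rot: [180.0, 0.1, 141.7]
ft_force: [-0.2, 0.3, 0.6]
finger_gap: 60.1
```

Call:
{"op": "drive_tool", "data": {
  "moves": [
    [[0, 0, 0], -7],
    [[0, 0, 0], -14],
    [[0, 0, 0], -21],
    [[0, 0, 0], -28],
    [[0, 0, 0], -35],
    [[0, 0, 0], -42],
    [[0, 0, 0], -49],
    [[0, 0, 0], -56]
  ]
}}

```text
time: 14.3
tool_pos: [566.9, -243.4, 248.3]
tcp_rot: [179.9, 0.1, 85.7]
ft_force: [-0.2, 0.1, 0.2]
finger_gap: 60.1
```

Call:
{"op": "drive_tool", "data": {
  "moves": [
    [[0, 0, 0], -7],
    [[0, 0, 0], -14],
    [[0, 0, 0], -21],
    [[0, 0, 0], -28],
    [[0, 0, 0], -35],
    [[0, 0, 0], -42],
    [[0, 0, 0], -49],
    [[0, 0, 0], -56]
  ]
}}

```text
time: 14.97
tool_pos: [566.9, -243.4, 248.3]
tcp_rot: [179.9, -0.1, 29.7]
ft_force: [-0.1, 0.1, 0.1]
finger_gap: 59.8
```

Call:
{"op": "drive_tool", "data": {
  "moves": [
    [[0, 0, -8], -6],
    [[0, 0, -18], -6],
    [[0, 0, -28], -6],
    [[0, 0, -38], -6],
    [[0, 0, -44], -6],
    [[0, 0, -47], -6],
    [[0, 0, -48], -6],
    [[0, 0, -48], -6]
  ]
}}

```text
time: 15.63
tool_pos: [566.2, -243.0, 197.6]
tcp_rot: [-180.0, 0.0, 24.1]
ft_force: [-0.3, -0.3, -0.0]
finger_gap: 59.8
```

Call:
{"op": "drive_tool", "data": {
  "moves": [
    [[0, 0, 0], 0],
    [[0, 0, 0], 0],
    [[0, 0, 0], 0],
    [[0, 0, 0], 0],
    [[0, 0, 0], 0],
    [[0, 0, 0], 0],
    [[0, 0, 0], 1],
    [[0, 0, 0], 4]
  ],
  "fingers": 0
}}

```text
time: 16.3
tool_pos: [566.5, -243.2, 198.4]
tcp_rot: [180.0, -0.0, 28.1]
ft_force: [-0.4, 0.8, 2.4]
finger_gap: 11.4
```

Call:
{"op": "drive_tool", "data": {
  "moves": [
    [[0, 0, 0.2], 7],
    [[0, 0, 0.3], 14],
    [[0, 0, 0.5], 21],
    [[0, 0, 0.6], 28],
    [[0, 0, 0.8], 35],
    [[0, 0, 0.9], 42],
    [[0, 0, 1.1], 49],
    [[0, 0, 1.3], 56]
  ]
}}

```text
time: 16.97
tool_pos: [566.5, -243.1, 199.7]
tcp_rot: [180.0, 0.0, 84.4]
ft_force: [0.0, 0.2, 2.1]
finger_gap: 11.4
```

Call:
{"op": "drive_tool", "data": {
  "moves": [
    [[0, 0, 0.2], 7],
    [[0, 0, 0.3], 14],
    [[0, 0, 0.5], 21],
    [[0, 0, 0.6], 28],
    [[0, 0, 0.8], 35],
    [[0, 0, 0.9], 42],
    [[0, 0, 1.1], 49],
    [[0, 0, 1.3], 56]
  ]
}}

```text
time: 17.63
tool_pos: [566.5, -243.1, 201.0]
tcp_rot: [180.0, 0.0, 140.4]
ft_force: [1.4, 0.7, 0.9]
finger_gap: 11.7
```

Call:
{"op": "drive_tool", "data": {
  "moves": [
    [[0, 0, 0.2], 7],
    [[0, 0, 0.3], 14],
    [[0, 0, 0.5], 21],
    [[0, 0, 0.6], 28],
    [[0, 0, 0.8], 35],
    [[0, 0, 0.9], 42],
    [[0, 0, 1.1], 49],
    [[0, 0, 1.3], 56]
  ]
}}

```text
time: 18.3
tool_pos: [566.4, -243.1, 202.2]
tcp_rot: [-180.0, 0.0, -163.6]
ft_force: [0.4, 1.4, 3.5]
finger_gap: 11.1
```

Call:
{"op": "drive_tool", "data": {
  "moves": [
    [[0, 0, 0], 0],
    [[0, 0, 0], 0],
    [[0, 0, 0], 0],
    [[0, 0, 0], 0],
    [[0, 0, 10], 0],
    [[0, 0, 24], 0],
    [[0, 0, 38], 0],
    [[0, 0, 48], -6]
  ],
  "fingers": 60
}}

```text
time: 18.97
tool_pos: [567.1, -243.5, 253.3]
tcp_rot: [-179.9, 0.1, -169.9]
ft_force: [0.4, 0.4, 0.9]
finger_gap: 59.6
```

Call:
{"op": "drive_tool", "data": {
  "moves": [
    [[0, 0, 0], -7],
    [[0, 0, 0], -14],
    [[0, 0, 0], -21],
    [[0, 0, 0], -28],
    [[0, 0, 0], -35],
    [[0, 0, 0], -42],
    [[0, 0, 0], -49],
    [[0, 0, 0], -56]
  ]
}}

```text
time: 19.63
tool_pos: [566.9, -243.4, 252.3]
tcp_rot: [179.9, 0.1, 133.7]
ft_force: [-0.1, 0.1, 0.7]
finger_gap: 60.6
```

Call:
{"op": "drive_tool", "data": {
  "moves": [
    [[0, 0, 0], -7],
    [[0, 0, 0], -14],
    [[0, 0, 0], -21],
    [[0, 0, 0], -28],
    [[0, 0, 0], -35],
    [[0, 0, 0], -42],
    [[0, 0, 0], -49],
    [[0, 0, 0], -56]
  ]
}}

```text
time: 20.3
tool_pos: [566.9, -243.4, 252.2]
tcp_rot: [179.9, 0.0, 77.7]
ft_force: [-0.2, 0.7, 0.7]
finger_gap: 60.0
```

Call:
{"op": "drive_tool", "data": {
  "moves": [
    [[0, 0, 0], -7],
    [[0, 0, 0], -14],
    [[0, 0, 0], -21],
    [[0, 0, 0], -28],
    [[0, 0, 0], -35],
    [[0, 0, 0], -42],
    [[0, 0, 0], -49],
    [[0, 0, 0], -56]
  ]
}}

```text
time: 20.97
tool_pos: [566.9, -243.4, 252.2]
tcp_rot: [179.9, -0.1, 21.7]
ft_force: [-0.4, 0.3, 0.4]
finger_gap: 60.4
```

```bash
python3 - <<'E'
from bench import r
from h import *
t=r.snapshot('top');s=r.snapshot('side')
def crop(S,u0,v0,w,h,k): return cv2.resize(S['pixels'][v0:v0+h,u0:u0+w,::-1],(w*k,h*k),interpolation=cv2.INTER_CUBIC)
cv2.imwrite('pics/g3.png',np.hstack([crop(t,335,135,65,65,6),crop(s,290,265,65,65,6)]))
E
```

```text
(no output)
```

View pics/g3.png

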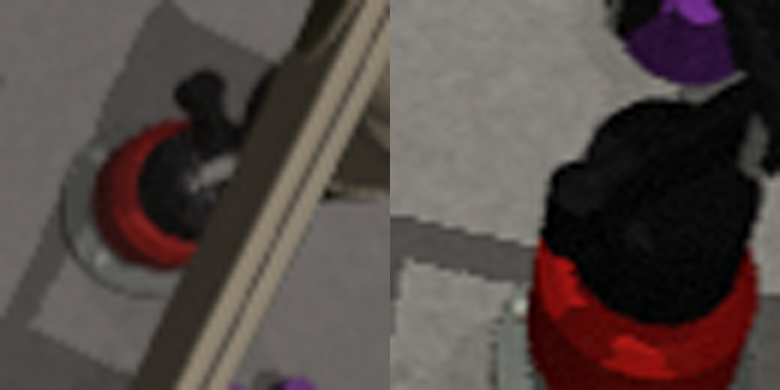

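The cap has risen and the bar sits at about 16° with its end at crop (203,90), as planned. Fourth stroke next.

Call:
{"op": "drive_tool", "data": {
  "moves": [
    [[0, 0, -8], -6],
    [[0, 0, -18], -6],
    [[0, 0, -28], -6],
    [[0, 0, -38], -6],
    [[0, 0, -44], -6],
    [[0, 0, -47], -6],
    [[0, 0, -48], -6],
    [[0, 0, -48], -6]
  ]
}}

```text
time: 21.73
tool_pos: [566.2, -243.0, 201.5]
tcp_rot: [-180.0, 0.0, 16.1]
ft_force: [-0.1, -0.4, -0.1]
finger_gap: 59.8
```

Call:
{"op": "drive_tool", "data": {
  "moves": [
    [[0, 0, 0], 0],
    [[0, 0, 0], 0],
    [[0, 0, 0], 0],
    [[0, 0, 0], 0],
    [[0, 0, 0], 0],
    [[0, 0, 0], 0],
    [[0, 0, 0], 1],
    [[0, 0, 0], 4]
  ],
  "fingers": 0
}}

```text
time: 22.4
tool_pos: [566.6, -243.2, 202.4]
tcp_rot: [180.0, -0.0, 20.1]
ft_force: [-0.0, -0.4, 2.3]
finger_gap: 11.5
```

Call:
{"op": "drive_tool", "data": {
  "moves": [
    [[0, 0, 0.2], 7],
    [[0, 0, 0.3], 14],
    [[0, 0, 0.5], 21],
    [[0, 0, 0.6], 28],
    [[0, 0, 0.8], 35],
    [[0, 0, 0.9], 42],
    [[0, 0, 1.1], 49],
    [[0, 0, 1.3], 56]
  ]
}}

```text
time: 23.07
tool_pos: [566.6, -243.1, 203.6]
tcp_rot: [179.9, 0.0, 76.4]
ft_force: [0.5, 1.6, 4.6]
finger_gap: 11.2
```

Call:
{"op": "drive_tool", "data": {
  "moves": [
    [[0, 0, 0.2], 7],
    [[0, 0, 0.3], 14],
    [[0, 0, 0.5], 21],
    [[0, 0, 0.6], 28],
    [[0, 0, 0.8], 35],
    [[0, 0, 0.9], 42],
    [[0, 0, 1.1], 49],
    [[0, 0, 1.3], 56]
  ]
}}

```text
time: 23.73
tool_pos: [566.5, -243.1, 204.8]
tcp_rot: [180.0, 0.0, 132.4]
ft_force: [-0.1, 0.5, 1.9]
finger_gap: 11.5
```

Call:
{"op": "drive_tool", "data": {
  "moves": [
    [[0, 0, 0.2], 7],
    [[0, 0, 0.3], 14],
    [[0, 0, 0.5], 21],
    [[0, 0, 0.6], 28],
    [[0, 0, 0.8], 35],
    [[0, 0, 0.9], 42],
    [[0, 0, 1.1], 49],
    [[0, 0, 1.1], 56]
  ]
}}

```text
time: 24.4
tool_pos: [566.5, -243.1, 206.0]
tcp_rot: [-180.0, 0.0, -171.6]
ft_force: [0.6, -0.1, 3.1]
finger_gap: 11.4
```

Call:
{"op": "drive_tool", "data": {
  "moves": [
    [[0, 0, 0], 0],
    [[0, 0, 0], 0],
    [[0, 0, 0], 0],
    [[0, 0, 0], 0],
    [[0, 0, 10], 0],
    [[0, 0, 24], 0],
    [[0, 0, 38], 0],
    [[0, 0, 48], -6]
  ],
  "fingers": 60
}}

```text
time: 25.07
tool_pos: [567.0, -243.5, 257.0]
tcp_rot: [-179.9, 0.2, -177.9]
ft_force: [0.3, 0.0, -0.2]
finger_gap: 59.6
```

Call:
{"op": "drive_tool", "data": {
  "moves": [
    [[0, 0, 0], -7],
    [[0, 0, 0], -14],
    [[0, 0, 0], -21],
    [[0, 0, 0], -28],
    [[0, 0, 0], -35],
    [[0, 0, 0], -42],
    [[0, 0, 0], -49],
    [[0, 0, 0], -56]
  ]
}}

```text
time: 25.73
tool_pos: [566.9, -243.4, 256.0]
tcp_rot: [179.9, 0.1, 125.7]
ft_force: [-0.3, 0.1, 0.2]
finger_gap: 60.0
```

Call:
{"op": "drive_tool", "data": {
  "moves": [
    [[0, 0, 0], -7],
    [[0, 0, 0], -14],
    [[0, 0, 0], -21],
    [[0, 0, 0], -28],
    [[0, 0, 0], -35],
    [[0, 0, 0], -42],
    [[0, 0, 0], -49],
    [[0, 0, 0], -56]
  ]
}}

```text
time: 26.4
tool_pos: [566.9, -243.4, 255.9]
tcp_rot: [179.8, 0.0, 69.7]
ft_force: [0.2, -0.1, -0.2]
finger_gap: 60.2
```

Call:
{"op": "drive_tool", "data": {
  "moves": [
    [[0, 0, 0], -7],
    [[0, 0, 0], -14],
    [[0, 0, 0], -21],
    [[0, 0, 0], -28],
    [[0, 0, 0], -35],
    [[0, 0, 0], -42],
    [[0, 0, 0], -49],
    [[0, 0, 0], -56]
  ]
}}

```text
time: 27.07
tool_pos: [566.9, -243.4, 256.0]
tcp_rot: [179.9, -0.1, 13.7]
ft_force: [-0.4, 0.4, -0.1]
finger_gap: 60.0
```

```bash
python3 - <<'E'
from bench import r
from h import *
t=r.snapshot('top');s=r.snapshot('side')
def crop(S,u0,v0,w,h,k): return cv2.resize(S['pixels'][v0:v0+h,u0:u0+w,::-1],(w*k,h*k),interpolation=cv2.INTER_CUBIC)
cv2.imwrite('pics/g4.png',np.hstack([crop(t,335,135,65,65,6),crop(s,290,265,65,65,6)]))
E
```

```text
(no output)
```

View pics/g4.png

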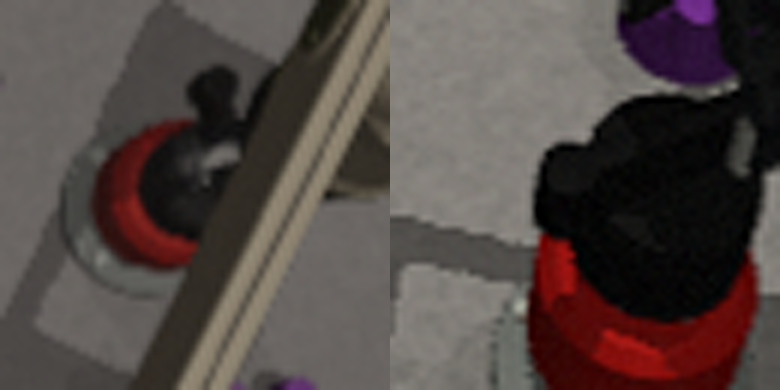

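Call:
{"op": "drive_tool", "data": {
  "moves": [
    [[0, 0, -8], -6],
    [[0, 0, -18], -6],
    [[0, 0, -28], -6],
    [[0, 0, -38], -6],
    [[0, 0, -44], -6],
    [[0, 0, -47], -6],
    [[0, 0, -48], -6],
    [[0, 0, -48], -6]
  ]
}}

```text
time: 27.83
tool_pos: [566.2, -243.0, 205.2]
tcp_rot: [-180.0, 0.0, 8.1]
ft_force: [-0.6, -0.0, 1.0]
finger_gap: 60.1
```

Call:
{"op": "drive_tool", "data": {
  "moves": [
    [[0, 0, 0], 0],
    [[0, 0, 0], 0],
    [[0, 0, 0], 0],
    [[0, 0, 0], 0],
    [[0, 0, 0], 0],
    [[0, 0, 0], 0],
    [[0, 0, 0], 1],
    [[0, 0, 0], 4]
  ],
  "fingers": 0,
  "squeeze": 50
}}

```text
time: 28.5
tool_pos: [566.5, -243.2, 206.0]
tcp_rot: [180.0, -0.0, 12.1]
ft_force: [-0.5, -0.5, 3.6]
finger_gap: 11.2
```

Call:
{"op": "drive_tool", "data": {
  "moves": [
    [[0, 0, 0], 7],
    [[0, 0, 0], 14],
    [[0, 0, 0], 21],
    [[0, 0, 0], 28],
    [[0, 0, 0], 35],
    [[0, 0, 0], 42],
    [[0, 0, 0], 49],
    [[0, 0, 0], 56]
  ]
}}

```text
time: 29.17
tool_pos: [566.8, -243.2, 207.0]
tcp_rot: [179.9, -0.0, 68.4]
ft_force: [-2.0, 1.5, 9.7]
finger_gap: 11.0
```

Call:
{"op": "drive_tool", "data": {
  "moves": [
    [[0, 0, 0], 7],
    [[0, 0, 0], 14],
    [[0, 0, 0], 21],
    [[0, 0, 0], 24],
    [[0, 0, 1], 24],
    [[0, 0, 2], 24],
    [[0, 0, 3], 24],
    [[0, 0, 4], 24]
  ]
}}

```text
time: 29.83
tool_pos: [565.9, -242.9, 208.8]
tcp_rot: [-179.9, -0.0, 92.0]
ft_force: [0.9, -0.7, -1.2]
finger_gap: 11.2
```

Force on the lift is only -1.2 N, which is the cap's own weight, so it's free. Lifting.

Call:
{"op": "drive_tool", "data": {
  "moves": [
    [[0, 0, 5], 0],
    [[0, 0, 12], 0],
    [[0, 0, 20], 0],
    [[0, 0, 30], 0],
    [[0, 0, 40], 0],
    [[0, 0, 50], 0],
    [[0, 0, 58], 0],
    [[0, 0, 62], 0]
  ]
}}

```text
time: 30.5
tool_pos: [566.8, -243.4, 273.8]
tcp_rot: [179.9, 0.1, 92.0]
ft_force: [0.1, -0.2, -1.4]
finger_gap: 11.2
```

```bash
python3 - <<'E'
from bench import r
from h import *
q=r.sense();print(q['tool_pos'],q['ft_force'],q['tcp_rot'],q['wrist_torque'])
t=r.snapshot('top');s=r.snapshot('side')
def crop(S,u0,v0,w,h,k): return cv2.resize(S['pixels'][v0:v0+h,u0:u0+w,::-1],(w*k,h*k),interpolation=cv2.INTER_CUBIC)
cv2.imwrite('pics/g5.png',np.hstack([crop(t,335,125,75,75,5),crop(s,290,230,100,100,4)[:375]]))
E
```

```text
[ 566.81174324 -243.40004896  273.83172699] [ 0.10277945 -0.1630106  -1.38814014] [1.79873092e+02 7.45744823e-02 9.20263497e+01] [-0.02007744 -0.02663797 -0.00863279]
```

View pics/g5.png

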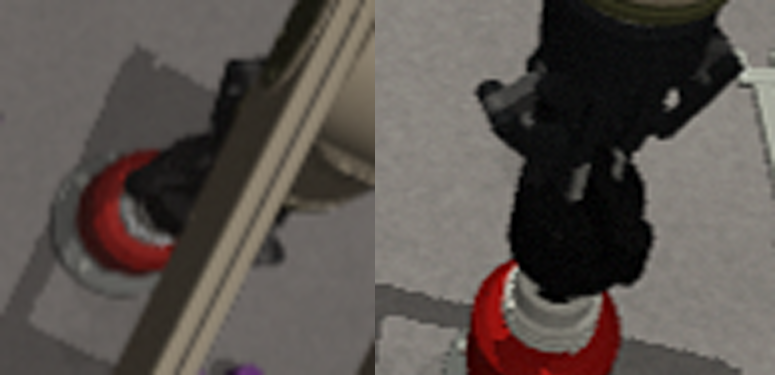

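Call:
{"op": "drive_tool", "data": {
  "moves": [
    [[0, 4, 0], 0],
    [[-1, 14, 0], 0],
    [[-2, 30, 0], 0],
    [[-4, 50, 0], 0],
    [[-5, 72, 0], 0],
    [[-7, 95, 0], 0],
    [[-8, 119, 0], 0],
    [[-10, 143, 0], 0]
  ]
}}

```text
time: 31.27
tool_pos: [555.5, -97.4, 270.9]
tcp_rot: [-180.0, -0.0, 92.1]
ft_force: [0.5, 1.1, -1.5]
finger_gap: 11.2
```

Call:
{"op": "drive_tool", "data": {
  "moves": [
    [[-2, 24, 0], 0],
    [[-3, 48, 0], 0],
    [[-5, 72, 0], 0],
    [[-6, 96, 0], 0],
    [[-8, 120, 0], 0],
    [[-9, 144, 0], 0],
    [[-11, 168, 0], 0],
    [[-12, 192, 0], 0]
  ]
}}

```text
time: 31.93
tool_pos: [542.9, 94.4, 271.0]
tcp_rot: [-179.9, -0.0, 92.1]
ft_force: [0.1, -0.1, -0.7]
finger_gap: 11.3
```

Call:
{"op": "drive_tool", "data": {
  "moves": [
    [[-2, 24, 0], 0],
    [[-3, 48, 0], 0],
    [[-5, 72, 0], 0],
    [[-6, 95, 0], 0],
    [[-8, 115, 0], 0],
    [[-9, 131, 0], 0],
    [[-10, 142, 0], 0],
    [[-10, 148, 0], 0]
  ]
}}

```text
time: 32.6
tool_pos: [532.9, 242.0, 271.0]
tcp_rot: [-179.9, -0.0, 92.2]
ft_force: [-0.0, -0.5, -1.1]
finger_gap: 11.1
```

```bash
python3 - <<'E'
from bench import r
from h import *
q=r.sense();print(q['tool_pos'],q['ft_force'],q['finger_gap'],q['tcp_rot'])
t=r.snapshot('top');s=r.snapshot('side')
cv2.imwrite('pics/t6.png',t['pixels'][:,:,::-1]);cv2.imwrite('pics/s6.png',s['pixels'][:,:,::-1])
E
```

```text
[532.91090302 242.01548664 271.0353609 ] [-0.01704165 -0.51606538 -1.12418731] 11.054473257477815 [-1.79944404e+02 -1.06517750e-02  9.21536805e+01]
```

View pics/s6.png

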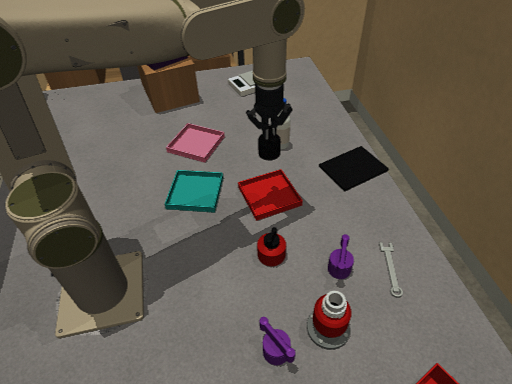

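View pics/t6.png

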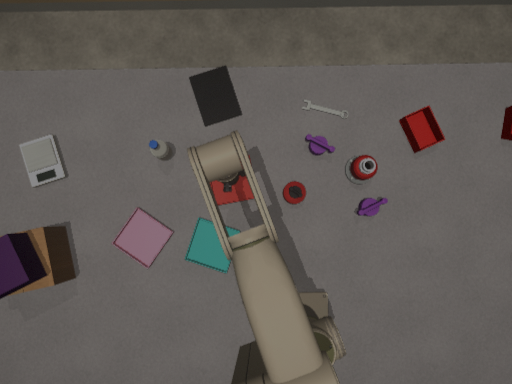

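The cap is held at side pixel (269,145) above the red tray (270,193). The hopper neck is bare and the canister hasn't moved. Lowering.

Call:
{"op": "drive_tool", "data": {
  "moves": [
    [[0, 0, -4], 0],
    [[0, 0, -14], 0],
    [[0, 0, -28], 0],
    [[0, 0, -44], 0],
    [[0, 0, -60], 0],
    [[0, 0, -76], 0],
    [[0, 0, -92], 0],
    [[0, 0, -106], 0]
  ]
}}

```text
time: 33.37
tool_pos: [533.8, 238.6, 163.2]
tcp_rot: [-179.9, 0.0, 91.9]
ft_force: [-0.1, 0.1, -1.3]
finger_gap: 10.9
```

Call:
{"op": "drive_tool", "data": {
  "moves": [
    [[0, 0, -13], 0],
    [[0, 0, -25], 0],
    [[0, 0, -36], 0],
    [[0, 0, -46], 0],
    [[0, 0, -54], 0],
    [[0, 0, -60], 0],
    [[0, 0, -65], 0],
    [[0, 0, -68], 0]
  ]
}}

```text
time: 34.03
tool_pos: [534.2, 240.0, 97.0]
tcp_rot: [-180.0, 0.0, 92.0]
ft_force: [-0.3, -0.0, -1.0]
finger_gap: 11.4
```

Call:
{"op": "drive_tool", "data": {
  "moves": [
    [[0, 0, -1], 0],
    [[0, 0, -2], 0],
    [[0, 0, -3], 0],
    [[0, 0, -4], 0],
    [[0, 0, -5], 0],
    [[0, 0, -6], 0],
    [[0, 0, -7], 0],
    [[0, 0, -7], 0]
  ]
}}

```text
time: 34.7
tool_pos: [534.1, 239.9, 90.3]
tcp_rot: [-180.0, 0.0, 92.0]
ft_force: [0.4, -0.9, -2.0]
finger_gap: 11.3
```

```bash
python3 - <<'E'
from bench import r
from h import *
s=r.snapshot('side')
cv2.imwrite('pics/s7.png',cv2.resize(s['pixels'][110:240,200:340,::-1],None,fx=4,fy=4,interpolation=cv2.INTER_CUBIC))
E
```

```text
(no output)
```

View pics/s7.png

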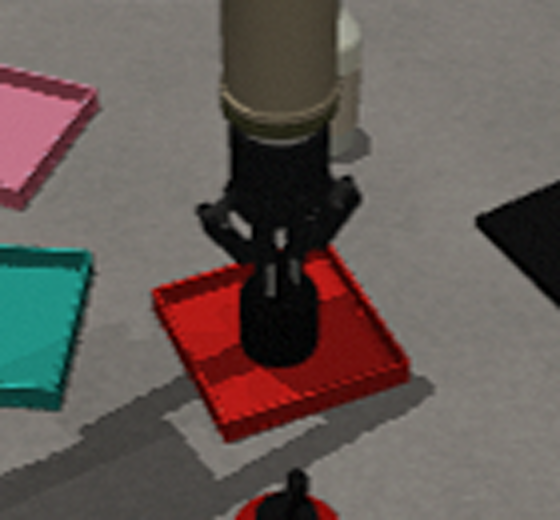

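The cap is upright over the middle of the tray, with its base at crop (280,360). I'll lower in 1 mm steps until it touches.

Call:
{"op": "drive_tool", "data": {
  "moves": [
    [[0, 0, -0.4], 0],
    [[0, 0, -0.8], 0],
    [[0, 0, -1.2], 0],
    [[0, 0, -1.6], 0],
    [[0, 0, -2], 0],
    [[0, 0, -2.4], 0],
    [[0, 0, -2.8], 0],
    [[0, 0, -3], 0]
  ]
}}

```text
time: 35.42
tool_pos: [534.2, 239.9, 87.4]
tcp_rot: [-180.0, 0.0, 92.0]
ft_force: [0.5, -0.4, -1.3]
finger_gap: 11.4
```

Call:
{"op": "drive_tool", "data": {
  "moves": [
    [[0, 0, -0.3], 0],
    [[0, 0, -0.6], 0],
    [[0, 0, -0.9], 0],
    [[0, 0, -1.2], 0],
    [[0, 0, -1.5], 0],
    [[0, 0, -1.8], 0],
    [[0, 0, -2], 0],
    [[0, 0, -2], 0]
  ]
}}

```text
time: 36.08
tool_pos: [534.4, 240.0, 86.2]
tcp_rot: [180.0, -0.0, 92.0]
ft_force: [-2.5, -2.0, 5.1]
finger_gap: 11.0
```

It touches with 5.1 N at TCP z 86, close to the predicted 85. Releasing and withdrawing straight up.

Call:
{"op": "drive_tool", "data": {
  "moves": [
    [[0, 0, 0.5], 0],
    [[0, 0, 0.5], 0],
    [[0, 0, 0.5], 0],
    [[0, 0, 0.5], 0],
    [[0, 0, 0.5], 0],
    [[0, 0, 0.5], 0],
    [[0, 0, 0.5], 0],
    [[0, 0, 0.5], 0]
  ],
  "fingers": 60
}}

```text
time: 36.75
tool_pos: [534.3, 239.9, 85.9]
tcp_rot: [-180.0, 0.0, 92.0]
ft_force: [0.2, 0.5, -0.6]
finger_gap: 60.2
```

Call:
{"op": "drive_tool", "data": {
  "moves": [
    [[0, 0, 5], 0],
    [[0, 0, 15], 0],
    [[0, 0, 30], 0],
    [[0, 0, 46], 0],
    [[0, 0, 64], 0],
    [[0, 0, 84], 0],
    [[0, 0, 104], 0],
    [[0, 0, 120], 0]
  ]
}}

```text
time: 37.42
tool_pos: [534.8, 240.1, 209.1]
tcp_rot: [179.9, -0.0, 92.0]
ft_force: [0.2, -0.1, 0.5]
finger_gap: 60.3
```

Call:
{"op": "drive_tool", "data": {
  "moves": [
    [[0, 15, 5], 0],
    [[0, 35, 10], 0],
    [[0, 60, 15], 0],
    [[0, 90, 20], 0],
    [[0, 120, 20], 0],
    [[0, 145, 20], 0],
    [[0, 165, 20], 0],
    [[0, 170, 20], 0]
  ]
}}

```text
time: 38.08
tool_pos: [533.1, 413.7, 225.9]
tcp_rot: [-180.0, -0.1, 92.2]
ft_force: [0.7, 0.5, 0.2]
finger_gap: 60.0
```

```bash
python3 - <<'E'
from bench import r
from h import *
q=r.sense();print(q['tool_pos'],q['ft_force'],q['finger_gap'])
t=r.snapshot('top');s=r.snapshot('side')
k=lambda S,u,v:cv2.resize(S['pixels'][v:v+110,u:u+110,::-1],None,fx=3.5,fy=3.5,interpolation=cv2.INTER_CUBIC)
a=k(t,180,130);b=k(s,215,130)
cv2.imwrite('pics/f8.png',np.hstack([a,b]))
pickle.dump(t,open('top8.pkl','wb'));pickle.dump(s,open('side8.pkl','wb'))
E
```

```text
[533.06597399 413.70105306 225.9346978 ] [0.67346029 0.46824629 0.22095586] 59.998947111324966
```

View pics/f8.png

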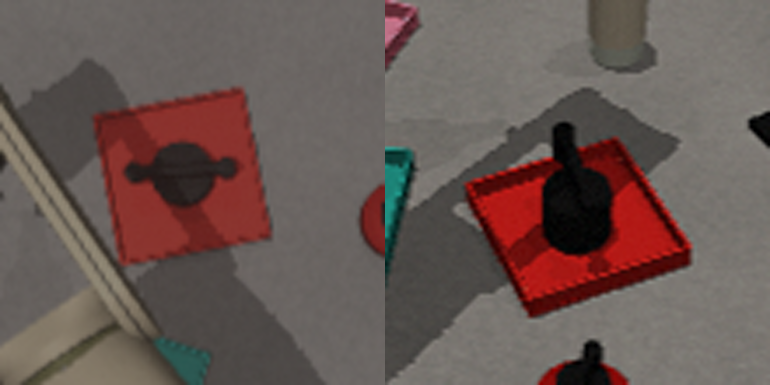

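The cap stands upright in the middle of the tray: bar centre at crop (183,172), tray centre at (183,176), with the gripper clear. One last canister check, then I hand in.

```bash
python3 - <<'E'
from bench import r
from h import *
for f in('top0','top8'):
    t=pickle.load(open(f+'.pkl','rb'));hsv=cv2.cvtColor(t['pixels'],cv2.COLOR_RGB2HSV)
    m=(((hsv[...,0]<8)|(hsv[...,0]>172))&(hsv[...,1]>130)&(hsv[...,2]>70))
    y,x=np.where(m[175:210,275:315]);print(f,'canister',onz(t,x.mean()+275,y.mean()+175,50).round(1))
t=pickle.load(open('top8.pkl','rb'));s=pickle.load(open('side8.pkl','rb'))
a=[(180+x/3.5,130+y/3.5) for x,y in((137,173),(229,168))]
w=[onz(t,*p,94) for p in a];print('bar ends',w,np.linalg.norm(w[0]-w[1]),(w[0]+w[1])/2)
print(r.sense()['qd'].round(2)); print(r.hand_in())
E
```

```text
top0 canister [481.1  10.7  50. ]
top8 canister [481.1  10.7  50. ]
bar ends [array([530.27788829, 281.05840591,  94.        ]), array([533.7565987 , 186.65552688,  94.        ])] 94.46695186746338 [532.0172435 233.8569664  94.       ]
[-1.9  -1.28  1.71 -0.61  0.08 -0.82]
the job is handed in; nothing more can be done
None
```

I unscrewed the hopper cap, lifted it off and set it down upright in the red tray. The job was handed in at about 38 s of the 69 s allowed, and no verdict was reported.

- **Unscrewing:** it took five grips on the wing bar and about 808° of counter-clockwise turning. The thread let go, and the force on the lift was then only the cap's weight, about 1.2 N.
- **Placing:** the cap touched the tray floor with about 5 N while still held. I then opened the fingers and backed off straight up, then sideways.

**Last checks:**
- **Cap in the tray:** both camera views show it standing upright. The bar centre is at about (532, 234) and the tray centre at about (534, 240). The two bar-end centres measured 94.5 mm apart at the height expected for a seated cap, against 94 mm nominal.
- **Canister:** its measured position was the same as at the start.
- **Gripper:** it was clear of everything. The arm was still creeping at up to 2°/s when I handed in.

No check failed. Early on, the two cameras disagreed by about 4 mm on the bar's y position; I used a value between them, and side forces stayed at 2 N or less while gripping and turning. The upright angle was judged by eye from the pictures, not measured.

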